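# Snap the cover onto the junction box

## Robot

A 6-joint arm with a two-finger parallel gripper is mounted at the origin on a cart in front of the work surface, level with it; the furniture and walls round the work are solid. World frame = base frame: x ahead of the robot, y to its left, z up, the work surface at z = 0. Lengths are in m, angles in rad, forces in N, time in s.
With the tool pointing down it reaches from about 0.425 to 0.95 m from the base axis. Payload 14.7 kg.
Tool frame: the origin (TCP) lies midway between the tips of the shut fingers; the grasp point (between the pads) lies 19 mm behind it; z points along the fingers, y is the line along which they close (so a half turn about z gives the same grasp; the last joint's range is limited). The gripper opens to 85 mm and grips with 20 to 120 N. Pads are 22 mm wide; open, the fingers measure 114 mm over their backs; the gripper's body (76 mm by 85 mm) begins 54 mm behind the grasp point. The pads swing forward as they close: fully open they stand 13 mm farther back than shut.
Start: joints at [1.14, 0.48, 1.596, -0, 1.065, -0.047], TCP at [0.243, 0.603, 0.231] pointing down, gripper open.
Joint ranges: [-2.75, 2.75], [-0.82, 2.05], [0.23, 2.67], [-1.56, 4.7], [0.09, 2.69], [-2.92, 2.92]. Speed limits (rad/s): [1.89, 1.89, 2.39, 3.01, 3.01, 3.01].

## Interface

Orientations are given as a unit quaternion [x, y, z, w].
In Python, from bench import env, snapshot gives the robot as it stands.
- The arm moves only by the tool send_rows, never from a script. Its argument "series" is a list of rows, each a list of 3 entries, a list of its own where there are three numbers: the shift along the tool's x, y, z as a fraction of full scale, then the turn, a rotation vector about the tool's x, y, z as a fraction of full scale, then the opening, from 0 (shut) to 1 (fully open). In form: [[[dx, dy, dz], [rx, ry, rz], grip], ...]. A call has 1 to 12 rows; each row is the pose to reach, as a shift and turn from the pose commanded when the call began, along the tool's axes at that moment, turning the shorter way round; what a row does not reach only later rows make up. Full scale, the value 1, is 0.5 m for a shift and 360 degrees for a turn. A row lasts 1/12 s, in which the tool goes at most 41.7 mm and 7.16 degrees, less where a joint would pass 70% of its speed; a pose out of reach is approached as far as the arm can. A call with a number of a shift or a turn outside -1 to 1 is refused whole. A call with a gripper value outside its range is refused whole. The fingers move at their own pace and stop on an object; the grip force is fixed at half the most. Time passes only in rows, so rows that repeat a pose let the fingers close. It gives the time, the measured TCP pose, the force, the opening and the grip force at its end, in the units of the state.
- env.read_state(): the state, without advancing time (a new reading comes with each control period).
- snapshot(name): name is "scene" or "top" or "wrist"; returns a dict with "img" (400x640x3 uint8, red, green, blue), "z_map" (400x640 float32, m along the optical axis (not along the pixel's ray), 0 where there is no reading), "mtx" (3x3 intrinsics, pixels), "position" and "orientation" of the camera in the world; the wrist camera has in their place "tool_from_camera" (4x4, takes a point from camera to tool coordinates, whose origin is the TCP and whose axes are the flange's). Camera axes: x right, y down, z forward; pixel columns grow to the right and rows downward; lengths in m; the calibration is good to about 2 mm. A picture is of the moment at which its call begins: read the wrist's pose just before it.
- env.close_job(): hands the job in; it is judged then, once.
The state is a dict: "time_s": time; "joints": joint angles; "joint_vel": joint speeds; "joint_torque": joint torques, N m; "position": TCP position; "eef_rot": TCP orientation; "ft_force": force on the tool from outside, world axes, zero at the start; "moment": the same for the moment, N m; "finger_gap": finger opening in m; "grasp_force": force on a finger pad.
Only numpy, scipy, OpenCV 4.12 (cv2) and the standard library are available. Lean on these libraries where they do the work, as an engineer would, in place of code of your own. Each camera call takes 0.05 s, during which the arm holds its last target. There are 200 camera calls.

## Task

The junction box on the bench has been wired up and can be closed: pick up its loose cover by the rib, set it on the open box the right way up with its four legs inside the walls, and press it down until both spring clips snap over its ends. Then keep pressing: finish while still pushing the cover firmly down (about 10 N) onto the box, and leave the other things on the bench where they are.

Things in the scene. Friction and masses are not known exactly. Their poses are not given: they have to be found in the camera images.
- box: Grey junction box screwed to the bench, left or right of the middle, open on top: 110 (its x) x 76 (its y) x 42 mm high, walls 4 mm, opening 102 x 68 mm; a 150 x 56 x 5 mm foot flange along x. A terminal strip, a fitting (top 36 mm up) and a bolt stand inside, clear of the corners. Origin: centre of its underside, on the bench; z up.
- seat (a point): Point 24 mm above the box's origin, with the box's axes: where the cover's origin comes when fully home, plate on the rim, axes parallel (either way round fits; legs have 1.5 mm to spare in x and y).
- cover: Loose cover, about 90 g, upright on the bench: bare metal plate 114 (its x, ends rounded) x 76 (its y) x 5 mm on four round-ended legs (diameter 8 mm, 18 mm long, at x = +-45.5, y = +-28.5 mm). Origin: centre of its underside, level with the leg ends; z up: plate at z = 18 to 23 mm.
- rib (a point): Centre of the top face of the cover's grip rib, 50 mm above the cover's origin, cover's axes. The grey rib stands in the middle of the plate: 50 (along x) x 14 (along y) x 27 mm high.
- clip_far (a joint): Sprung steel clip at the box's +x end, 24 mm wide, hinged near the foot, hooking inward over the plate's end; its lead-in ramp rises to 60 mm above the bench, at most 62.5 mm from the box's centre. 0 rad at rest (also when snapped over the cover), grows as it is pushed outward, to about 0.08 as the plate's end passes.
- clip_near (a joint): The same clip at the box's -x end, same values. The legs enter the box before the plate meets the clips, 10 mm above home; the push then rises to 12 to 16 N, drops suddenly 4 to 5 mm above home as the clips snap over (they then draw the cover down a little), and rises again when the plate meets the rim.
- multimeter: Orange and grey multimeter, 147 x 110 x 48 mm, lying at the right of the work; leave it. Origin at the centre of its underside.
- tee_fitting: Pale tee fitting with a blue end, 72 x 113 x 22 mm, lying beyond the work; leave it. Origin at the centre of its underside.
- marker: White and black marker pen, 80 x 100 x 16 mm as it lies, at the left of the work; leave it. Origin at the centre of its underside.
Not all that is in view belongs to the job. Leave any turquoise look-alike of the cover alone.

How it is judged:
On the way, in this order (a step that is already met when the one before it is completed fails the run):
1. the cover is lifted clear of the bench (height (world z) of cover above 0.03 m), for 0.2 s.
2. the cover is pressed fully home and both clips have snapped over it (z of cover in the frame of box below 0.0265 m and horizontal distance between cover and box below 0.005 m and value of joint each of clip_far, clip_near below 0.025 rad), for 0.2 s.
At the end, for the whole second after the job is handed in: The cover is fully home (origin 20 to 26.5 mm above the box's, within 5 mm sideways, parallel within 0.1 rad, tilt under 0.06 rad), both clips are back over its ends (under 0.025 rad), and the robot touches the cover and pushes it onto the box with over 5 N (all of step 2 and z of cover in the frame of box above 0.02 m and angle between the x axis of cover and the x axis of box, either way round below 0.1 rad and angle between cover's own z axis and vertical below 0.06 rad and contact force between cover and box above 5 N and contact force between any of the fingers, the arm and cover above 3 N); the arm keeps its last pose, push and grip.
It fails at once if a bystander is moved by more than 30 mm (distance of any of multimeter, tee_fitting, marker from where it was at the start of the episode above 0.03 m).
It fails at once if the cover is pushed against the box with more than 80 N (contact force between cover and box above 80 N).
It also fails if it takes over 54 s, if anything falls off the work surface, if the arm or the gripper's body presses on something with over 40 N, if the wrist force passes 120 N, or if a joint passes its speed limit or range.

## Working session

There is one attempt and no reset: what is moved stays moved. The work goes in short steps, Python scripts to look and compute and a tool call to move; the robot and the scene stay as the last step left them, time stands still between calls to the robot, and variables do not carry over. Pictures are saved under pics/ and viewed, at most 10 in all, crops included, and the job is handed in when it is done.

Besides the shell and the picture viewer there is one more tool, called after "Emit:" as name(argument=value, ...), one argument or row to a line, values as JSON. send_rows: Moves the arm, as the interface text tells. Its arguments: {"type":"object","properties":{"series":{"type":"array"}},"required":["series"]}

```bash
mkdir -p pics; cat > h.py <<'E'
import numpy as np, cv2
from scipy.spatial.transform import Rotation as R
from bench import env, snapshot
def grab(name):
    st=env.read_state(); s=snapshot(name)
    if name=="wrist":
        T=np.eye(4);T[:3,:3]=R.from_quat(st["eef_rot"]).as_matrix();T[:3,3]=st["position"]
        T=T@np.array(s["tool_from_camera"])
    else:
        T=np.eye(4);T[:3,:3]=R.from_quat(s["orientation"]).as_matrix();T[:3,3]=s["position"]
    z=s["z_map"];K=np.array(s["mtx"]);v,u=np.mgrid[:400,:640]
    P=np.stack([(u-K[0,2])/K[0,0]*z,(v-K[1,2])/K[1,1]*z,z],-1)@T[:3,:3].T+T[:3,3]
    P[z==0]=np.nan
    return s["img"],P,T,K
def save(img,f): cv2.imwrite("pics/"+f,cv2.cvtColor(img,cv2.COLOR_RGB2BGR))
E
python3 - <<'E'
from h import *
st=env.read_state();print(st)
for n in("top","scene"):
    img,P,T,K=grab(n);save(img,n+"0.png");np.savez(n+"0.npz",img=img,P=P,T=T,K=K);print(T,K)
E
```

```text
{'time_s': 0.0, 'joints': array([ 1.14041391e+00,  4.80831937e-01,  1.59687598e+00, -1.34369378e-05,
        1.06509235e+00, -4.65933463e-02]), 'joint_vel': array([ 1.15526149e-03,  9.60085025e-04, -6.61501922e-05, -6.99441590e-04,
       -3.84022540e-04,  8.61056613e-04]), 'joint_torque': array([-3.98428834e-03, -9.50668430e+01, -4.30169570e+01, -7.30615684e-04,
        1.25560621e-02, -6.06887596e-06]), 'position': array([0.24319205, 0.60234665, 0.23067154]), 'eef_rot': array([ 1.90715765e-01,  9.81645115e-01, -5.88103434e-04, -1.36929823e-04]), 'ft_force': array([ 0.09173934, -0.80395845,  0.13990038]), 'moment': array([-0.00023162, -0.02483925, -0.02853168]), 'grasp_force': 0.0, 'finger_gap': 0.08522912935894869}
[[-1.92805366e-01 -9.53475721e-01  2.31754482e-01  2.72731068e-01]
 [-9.81219314e-01  1.85928221e-01 -5.13746489e-02 -5.96138011e-04]
 [ 5.89478184e-03 -2.37307282e-01 -9.71416752e-01  1.19685309e+00]
 [ 0.00000000e+00  0.00000000e+00  0.00000000e+00  1.00000000e+00]] [[425.52744596   0.         312.98418356]
 [  0.         425.52744596 196.91326058]
 [  0.           0.           1.        ]]
[[ 0.45865516 -0.53819191  0.70709611 -0.23804364]
 [-0.88852518 -0.26648598  0.373508   -0.45460281]
 [-0.01258778 -0.79958407 -0.60042224  0.69600236]
 [ 0.          0.          0.          1.        ]] [[416.68808354   0.         318.23547616]
 [  0.         416.68808354 199.38955317]
 [  0.           0.           1.        ]]
```

View pics/top0.png

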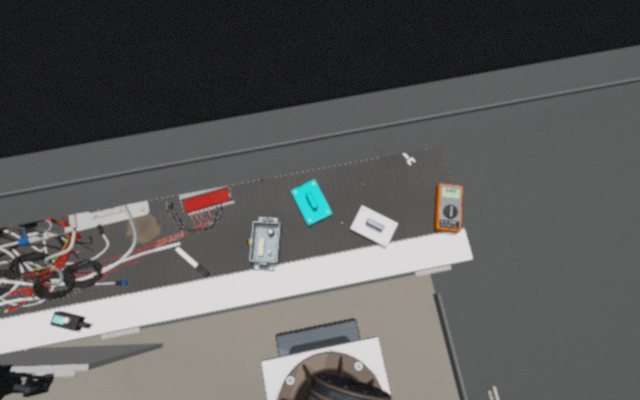

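View pics/scene0.png

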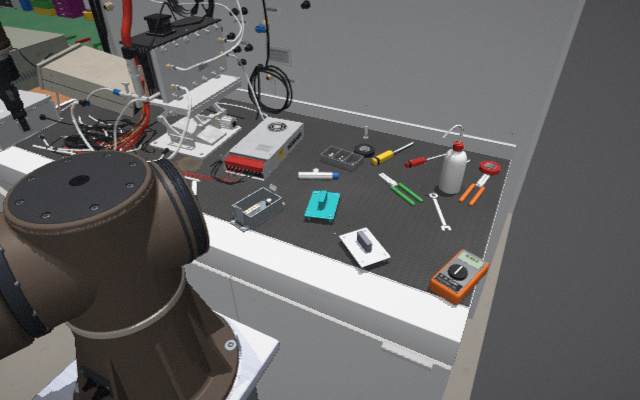

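The top view shows the open grey box at (265,243), a turquoise plate at (311,202) and a bare metal plate with a grey rib at (374,226). The scene view shows the same three at (258,205), (322,205) and (363,247). The bare metal one fits the description (metal plate, grey rib), and the turquoise one is the look-alike to leave alone. I'll confirm that in a crop and measure both parts.

```bash
python3 - <<'E'
from h import *
a=np.load("top0.npz");img,P=a["img"],a["P"]
save(cv2.resize(img[170:290,225:425],None,fx=4,fy=4,interpolation=cv2.INTER_CUBIC),"crop0.png")
def fit(P,win,zlo,zhi):
    r0,r1,c0,c1=win;p=P[r0:r1,c0:c1].reshape(-1,3);p=p[(p[:,2]>zlo)&(p[:,2]<zhi)]
    (c,s,ang)=cv2.minAreaRect((p[:,:2]*1000).astype(np.float32))
    print(len(p),p[:,2].mean().round(4),np.round(c,1),np.round(s,1),round(ang,1))
for n,ws in(("top",dict(cov=(200,250,345,402),box=(214,272,246,285))),("scene",dict(cov=(220,270,335,392),box=(182,228,230,287)))):
    a=np.load(n+"0.npz");P=a["P"]
    print(n);fit(P,ws["cov"],.015,.03);fit(P,ws["cov"],.042,.058);fit(P,ws["box"],.036,.075)
    r0,r1,c0,c1=ws["cov"];print("bench z",np.nanpercentile(P[r0:r1,c0:c1,2],[1,50,99]))
E
```

```text
top
976 0.0232 [ 440.7 -212.6] [113.9  76.4] 51.7
104 0.0495 [ 440.9 -212.4] [49.7 15.4] 51.1
284 0.0445 [453.3  93. ] [ 76.1 125. ] 75.4
bench z [-0.00314679  0.00513122  0.05121484]
scene
947 0.0235 [ 441.4 -214.4] [116.5  77.1] 51.4
124 0.049 [ 440.5 -215.1] [50.2 15.5] 50.9
401 0.0429 [453.1  91.9] [ 81.  125.6] 76.6
bench z [-0.00108677  0.00462528  0.05074193]
```

View pics/crop0.png

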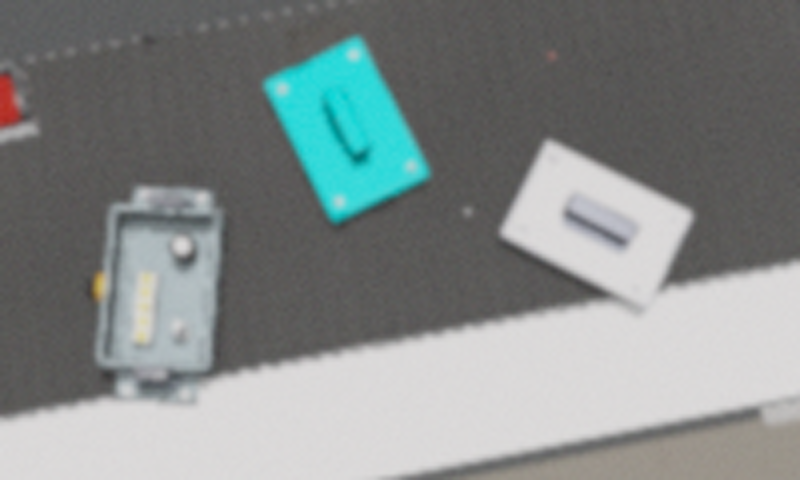

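The crop confirms it: the bare metal cover has its rib at crop (600,218), and the box is at crop (163,290). Cover is at (0.441,-0.213) with yaw 51.5°; box is at (0.453,0.0925) with yaw -14.5°/165.5°. Next I'll plan the approach and check heights along the way.

```bash
cat >> h.py <<'E'
def down(yaw):
    c,s=np.cos(np.radians(yaw)),np.sin(np.radians(yaw)); return np.array([[c,s,0],[s,-c,0],[0,0,-1]])
def rel(xyz,yaw,p0=None,R0=None):
    if R0 is None:
        st=env.read_state();p0=st["position"];R0=R.from_quat(st["eef_rot"]).as_matrix()
    d=R0.T@(np.array(xyz)-p0)/.5; w=R.from_matrix(R0.T@down(yaw)).as_rotvec()/(2*np.pi)
    print(np.round(d,4),np.round(w,4)); return np.array(xyz),down(yaw)
E
python3 - <<'E'
from h import *
P=np.load("top0.npz")["P"].reshape(-1,3);P=P[~np.isnan(P[:,0])]
def hmax(a,b,r=.1):
    a,b=np.array(a),np.array(b);t=np.clip(((P[:,:2]-a)@(b-a))/((b-a)@(b-a)),0,1)
    m=np.linalg.norm(P[:,:2]-a-t[:,None]*(b-a),axis=1)<r;print(P[m,2].max(),P[m][P[m,2].argmax()])
hmax((.243,.602),(.5,.15));hmax((.5,.15),(.441,-.213))
a=rel((.5,.15,.25),90); rel((.441,-.213,.22),51.5,*a); print(env.read_state()["position"])
st=env.read_state(); R0=R.from_quat(st["eef_rot"]).as_matrix(); print(R0)
E
```

```text
0.38592481484068586 [0.24681157 0.56387993 0.38592481]
0.06631026602000811 [0.50869726 0.07280352 0.06631027]
[-0.8149 -0.6467 -0.0379] [-2.000e-04  1.000e-04  1.889e-01]
[-0.726 -0.118  0.06 ] [0.     0.     0.1069]
[0.24324502 0.60238202 0.23074173]
[[-9.27241988e-01  3.74462439e-01 -4.22705894e-04]
 [ 3.74462676e-01  9.27241484e-01 -9.66331680e-04]
 [ 3.00955239e-05 -1.05431089e-03 -9.99999444e-01]]
```

Emit:
send_rows(
  series=[
    [[-0.815, -0.647, -0.038], [0, 0, 0.189], 1],
    [[-0.815, -0.647, -0.038], [0, 0, 0.189], 1],
    [[-0.815, -0.647, -0.038], [0, 0, 0.189], 1],
    [[-0.815, -0.647, -0.038], [0, 0, 0.189], 1],
    [[-0.815, -0.647, -0.038], [0, 0, 0.189], 1],
    [[-0.815, -0.647, -0.038], [0, 0, 0.189], 1],
    [[-0.815, -0.647, -0.038], [0, 0, 0.189], 1],
    [[-0.815, -0.647, -0.038], [0, 0, 0.189], 1],
    [[-0.815, -0.647, -0.038], [0, 0, 0.189], 1],
    [[-0.815, -0.647, -0.038], [0, 0, 0.189], 1],
    [[-0.815, -0.647, -0.038], [0, 0, 0.189], 1],
    [[-0.815, -0.647, -0.038], [0, 0, 0.189], 1],
  ],
)

```text
time_s: 1.1
position: [0.4903, 0.1661, 0.2496]
eef_rot: [0.707, 0.707, -0.0, -0.0]
ft_force: [1.1, 1.2, -0.8]
finger_gap: 0.0854
grasp_force: 0.0
```

```bash
python3 -c "
from h import *
print(env.read_state()['position'],env.read_state()['time_s']);rel((.441,-.213,.22),51.5)"
```

```text
[0.49034223 0.16612501 0.2495767 ] 1.1
[-0.7584 -0.0979  0.0591] [-0.      0.      0.1068]
```

Emit:
send_rows(
  series=[
    [[-0.758, -0.1, 0.059], [0, 0, 0.107], 1],
    [[-0.758, -0.1, 0.059], [0, 0, 0.107], 1],
    [[-0.758, -0.1, 0.059], [0, 0, 0.107], 1],
    [[-0.758, -0.1, 0.059], [0, 0, 0.107], 1],
    [[-0.758, -0.1, 0.059], [0, 0, 0.107], 1],
    [[-0.758, -0.1, 0.059], [0, 0, 0.107], 1],
    [[-0.758, -0.1, 0.059], [0, 0, 0.107], 1],
    [[-0.758, -0.1, 0.059], [0, 0, 0.107], 1],
    [[-0.758, -0.1, 0.059], [0, 0, 0.107], 1],
    [[-0.758, -0.1, 0.059], [0, 0, 0.107], 1],
    [[-0.758, -0.1, 0.059], [0, 0, 0.107], 1],
    [[-0.758, -0.1, 0.059], [0, 0, 0.107], 1],
  ],
)

```text
time_s: 2.1
position: [0.4393, -0.211, 0.2197]
eef_rot: [0.901, 0.433, -0.0, -0.0]
ft_force: [-0.0, 0.9, 1.0]
finger_gap: 0.0859
grasp_force: 0.0
```

```bash
python3 - <<'E'
from h import *
st=env.read_state();print(st['position'],st['ft_force'],st['joints'])
img,P,T,K=grab("wrist");save(img,"w1.png");print(T)
p=P.reshape(-1,3);p=p[np.linalg.norm(p[:,:2]-[.441,-.213],axis=1)<.085]
for lo,hi in((.016,.03),(.044,.056)):
    q=p[(p[:,2]>lo)&(p[:,2]<hi)];c,s,a=cv2.minAreaRect((q[:,:2]*1000).astype(np.float32));print(len(q),q[:,2].mean(),c,s,a)
E
```

```text
[ 0.43926752 -0.2109552   0.219739  ] [-0.00716822  0.86953585  0.9573683 ] [-5.10094692e-01  2.68243516e-01  1.97247358e+00  2.62252783e-04
  9.01823854e-01  1.64446304e-01]
[[ 0.78021743 -0.60033993 -0.17564945  0.48374418]
 [-0.62550757 -0.74928071 -0.21752859 -0.15494595]
 [-0.00101965  0.27958966 -0.96011905  0.36280771]
 [ 0.          0.          0.          1.        ]]
5937 0.023252510285390156 (442.90521240234375, -212.23191833496094) (113.64598083496094, 76.06071472167969) 51.292823791503906
623 0.05000508034037111 (442.8380126953125, -212.2194061279297) (49.855567932128906, 14.667920112609863) 51.86275100708008
```

View pics/w1.png

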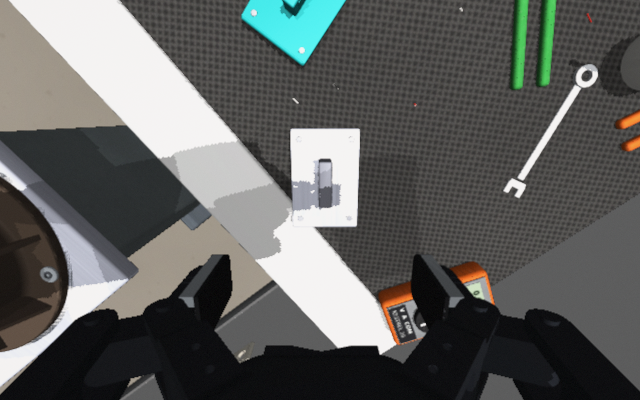

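Wrist view: the cover is centred at (325,178) with its rib at (325,183). The fingers straddle it left and right, with the rib across the closing line. The multimeter at (435,300) is well clear. Descending now.

```bash
python3 -c "
from h import *
rel((.4425,-.2123,.027),51.5)"
```

```text
[0.0004 0.0076 0.3857] [-0.0001 -0.     -0.0002]
```

Emit:
send_rows(
  series=[
    [[0, 0.008, 0.06], [0, 0, 0], 1],
    [[0, 0.008, 0.13], [0, 0, 0], 1],
    [[0, 0.008, 0.2], [0, 0, 0], 1],
    [[0, 0.008, 0.25], [0, 0, 0], 1],
    [[0, 0.008, 0.29], [0, 0, 0], 1],
    [[0, 0.008, 0.32], [0, 0, 0], 1],
    [[0, 0.008, 0.35], [0, 0, 0], 1],
    [[0, 0.008, 0.37], [0, 0, 0], 1],
    [[0, 0.008, 0.38], [0, 0, 0], 1],
    [[0, 0.008, 0.385], [0, 0, 0], 1],
    [[0, 0.008, 0.385], [0, 0, 0], 1],
    [[0, 0.008, 0.385], [0, 0, 0], 1],
  ],
)

```text
time_s: 3.15
position: [0.4433, -0.2133, 0.0281]
eef_rot: [0.901, 0.434, 0.0, 0.0]
ft_force: [0.1, -0.3, 0.3]
finger_gap: 0.0852
grasp_force: 0.0
```

Emit:
send_rows(
  series=[
    [[0, 0, 0], [0, 0, 0], 0],
    [[0, 0, 0], [0, 0, 0], 0],
    [[0, 0, 0], [0, 0, 0], 0],
    [[0, 0, 0], [0, 0, 0], 0],
    [[0, 0, 0], [0, 0, 0], 0],
    [[0, 0, 0], [0, 0, 0], 0],
    [[0, 0, 0], [0, 0, 0], 0],
    [[0, 0, 0], [0, 0, 0], 0],
    [[0, 0, 0], [0, 0, 0], 0],
    [[0, 0, 0], [0, 0, 0], 0],
    [[0, 0, 0], [0, 0, 0], 0],
    [[0, 0, 0], [0, 0, 0], 0],
  ],
)

```text
time_s: 4.15
position: [0.443, -0.2135, 0.0277]
eef_rot: [0.901, 0.434, 0.0, 0.0]
ft_force: [0.1, -1.8, 5.7]
finger_gap: 0.0125
grasp_force: 60.2
```

Emit:
send_rows(
  series=[
    [[0, 0, -0.02], [0, 0, 0], 0],
    [[0, 0, -0.05], [0, 0, 0], 0],
    [[0, 0, -0.1], [0, 0, 0], 0],
    [[0, 0, -0.16], [0, 0, 0], 0],
    [[0, 0, -0.22], [0, 0, 0], 0],
    [[0, 0, -0.28], [0, 0, 0], 0],
    [[0, 0, -0.33], [0, 0, 0], 0],
    [[0, 0, -0.36], [0, 0, 0], 0],
    [[0, 0, -0.37], [0, 0, 0], 0],
    [[0, 0, -0.37], [0, 0, 0], 0],
    [[0, 0, -0.37], [0, 0, 0], 0],
  ],
)

```text
time_s: 5.07
position: [0.4424, -0.2131, 0.2121]
eef_rot: [0.901, 0.434, -0.0, -0.0]
ft_force: [-0.2, -0.1, -0.8]
finger_gap: 0.0125
grasp_force: 59.5
```

```bash
python3 - <<'E'
from h import *
st=env.read_state();print(st['position'],st['ft_force'],st['joints'],st['finger_gap'])
img,P,T,K=grab("wrist");save(img,"w2.png")
R0=R.from_quat(st['eef_rot']).as_matrix();Q=(P.reshape(-1,3)-st['position'])@R0   # tool frame
np.savez("w2.npz",img=img,P=P,T=T,K=K)
print(np.nanpercentile(Q[:,2],[1,5]))
m=(abs(Q[:,0])<.08)&(abs(Q[:,1])<.06)
for lo,hi in((-.03,-.01),(-.006,.014)):
    n=m&(Q[:,2]>lo)&(Q[:,2]<hi);q=Q[n];print(len(q),np.median(q,0),q.min(0),q.max(0))
a=rel((.453,.0925,.25),165.5)
E
```

```text
[ 0.44237431 -0.21307589  0.21205221] [-0.18511083 -0.06824862 -0.77137382] [-5.10642943e-01  2.83134043e-01  1.97373839e+00  3.94772002e-05
  8.85412404e-01  1.62204187e-01] 0.012488509833411524
[-0.09321417 -0.08427584]
4433 [ 0.00776139 -0.00050352 -0.0222857 ] [-0.02372387 -0.02032927 -0.02999121] [ 0.02657797  0.01971657 -0.01004087]
17135 [ 0.03035919 -0.00047731  0.00452431] [-0.05523246 -0.03843743 -0.00594454] [0.05780226 0.03798294 0.00822815]
[ 0.4913 -0.3638 -0.0764] [-2.000e-04 -3.000e-04 -3.168e-01]
```

View pics/w2.png

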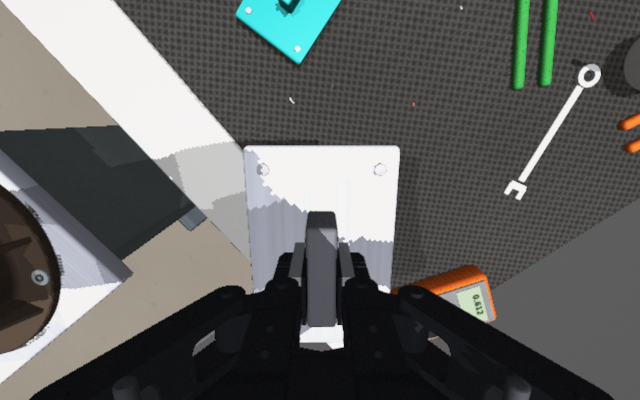

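The cover is held level: plate edges run from (247,147) to (397,147), the rib is between the pads at (322,265), and its centre is about 1 mm ahead in tool x. Next I'll go to a viewing pose with the box ahead of the held plate.

```bash
python3 - <<'E'
from h import *
rel((.564,.064,.22),165.7)
E
```

```text
[ 0.5851 -0.1546 -0.0168] [-2.000e-04 -3.000e-04 -3.174e-01]
```

Emit:
send_rows(
  series=[
    [[0.12, -0.03, -0.016], [0, 0, -0.02], 0],
    [[0.2, -0.05, -0.016], [0, 0, -0.04], 0],
    [[0.28, -0.07, -0.016], [0, 0, -0.06], 0],
    [[0.34, -0.09, -0.016], [0, 0, -0.08], 0],
    [[0.4, -0.1, -0.016], [0, 0, -0.1], 0],
    [[0.45, -0.12, -0.016], [0, 0, -0.12], 0],
    [[0.5, -0.13, -0.016], [0, 0, -0.14], 0],
    [[0.55, -0.15, -0.016], [0, 0, -0.16], 0],
    [[0.585, -0.155, -0.016], [0, 0, -0.18], 0],
    [[0.585, -0.155, -0.016], [0, 0, -0.2], 0],
    [[0.585, -0.155, -0.016], [0, 0, -0.22], 0],
    [[0.585, -0.155, -0.016], [0, 0, -0.24], 0],
  ],
)

```text
time_s: 6.12
position: [0.5637, 0.0642, 0.2186]
eef_rot: [0.36, 0.933, -0.001, -0.001]
ft_force: [0.1, 0.0, -1.4]
finger_gap: 0.0128
grasp_force: 59.5
```

Emit:
send_rows(
  series=[
    [[0, 0, 0], [0, 0, -0.02], 0],
    [[0, 0, 0], [0, 0, -0.04], 0],
    [[0, 0, 0], [0, 0, -0.06], 0],
    [[0, 0, 0], [0, 0, -0.07], 0],
    [[0, 0, 0], [0, 0, -0.077], 0],
    [[0, 0, 0], [0, 0, -0.077], 0],
    [[0, 0, 0], [0, 0, -0.077], 0],
  ],
)

```text
time_s: 6.7
position: [0.5639, 0.0637, 0.2192]
eef_rot: [0.13, 0.991, -0.0, -0.001]
ft_force: [0.4, -0.2, -0.8]
finger_gap: 0.0127
grasp_force: 59.5
```

```bash
python3 - <<'E'
from h import *
st=env.read_state();print(st['time_s'],st['position'],st['joints'])
img,P,T,K=grab("wrist");save(img,"w3.png");np.savez("w3.npz",img=img,P=P,T=T,K=K)
R0=R.from_quat(st['eef_rot']).as_matrix();print('yaw',np.degrees(np.arctan2(R0[1,0],R0[0,0])))
p=P.reshape(-1,3);p=p[np.linalg.norm(p[:,:2]-[.453,.0925],axis=1)<.09]
for lo,hi in((.038,.046),(.048,.075)):
    q=p[(p[:,2]>lo)&(p[:,2]<hi)];c,s,a=cv2.minAreaRect((q[:,:2]*1000).astype(np.float32));print(len(q),q[:,2].mean(),q[:,2].max(),c,s,a)
Q=(P.reshape(-1,3)-st['position'])@R0
n=(abs(Q[:,0])<.08)&(abs(Q[:,1])<.06)&(Q[:,2]>0)&(Q[:,2]<.009);q=Q[n];print(len(q),q.min(0),q.max(0))
c,s,a=cv2.minAreaRect((q[:,:2]*1000).astype(np.float32));print(c,s,a)
for x0 in range(-50,60,20):
    k=q[abs(q[:,0]-x0/1000)<.01];print(x0,np.median(k[:,2]) if len(k) else None,end=' ')
E
```

```text
6.7 [0.56389094 0.0636641  0.21923203] [ 5.89775583e-02  3.79455055e-01  1.80015208e+00  5.16468591e-05
  9.64181915e-01 -1.25037002e+00]
yaw 165.01836114453198
1844 0.04186911295241375 0.045463947878468525 (454.4224853515625, 94.21844482421875) (76.21385192871094, 109.82107543945312) 75.26201629638672
326 0.054926210353265406 0.06227280405027552 (457.1409606933594, 93.40292358398438) (23.685705184936523, 117.74103546142578) 75.35127258300781
16989 [-5.55511441e-02 -3.76301676e-02  2.62720291e-05] [0.05755727 0.03889796 0.00767812]
(1.0185699462890625, 0.615631103515625) (113.18291473388672, 76.45732879638672) 0.12293466925621033
-50 0.004506132316793605 -30 0.004621229468515115 -10 0.004556144397822608 10 0.004508478088412243 30 0.004511084447743568 50 0.004555266807822181
```

View pics/w3.png

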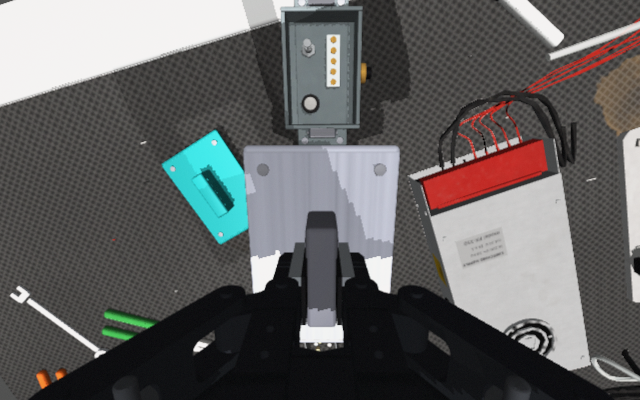

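Wrist view: the whole box rim is visible from (284,8) to (361,130), clips at its ends, no occlusion by the held plate (top edge at row 147). Rim measures (454.4, 94.2) mm, yaw 165.3°. Moving above it and down to just over the rim.

```bash
python3 - <<'E'
from h import *
a=rel((.4552,.0938,.22),165.3);rel((.4552,.0938,.083),165.3)
E
```

```text
[ 0.2258  0.0019 -0.0006] [-0.0001 -0.0003 -0.0008]
[0.2254 0.002  0.2734] [-0.0001 -0.0003 -0.0008]
```

Emit:
send_rows(
  series=[
    [[0.06, 0.002, 0], [0, 0, -0.001], 0],
    [[0.12, 0.002, 0], [0, 0, -0.001], 0],
    [[0.18, 0.002, 0], [0, 0, -0.001], 0],
    [[0.21, 0.002, 0.02], [0, 0, -0.001], 0],
    [[0.2256, 0.002, 0.06], [0, 0, -0.001], 0],
    [[0.2256, 0.002, 0.12], [0, 0, -0.001], 0],
    [[0.2256, 0.002, 0.18], [0, 0, -0.001], 0],
    [[0.2256, 0.002, 0.22], [0, 0, -0.001], 0],
    [[0.2256, 0.002, 0.25], [0, 0, -0.001], 0],
    [[0.2256, 0.002, 0.265], [0, 0, -0.001], 0],
    [[0.2256, 0.002, 0.272], [0, 0, -0.001], 0],
    [[0.2256, 0.002, 0.272], [0, 0, -0.001], 0],
  ],
)

```text
time_s: 7.75
position: [0.4555, 0.0936, 0.0842]
eef_rot: [0.127, 0.992, -0.0, -0.0]
ft_force: [-0.1, -0.2, -0.4]
finger_gap: 0.0127
grasp_force: 59.5
```

```bash
python3 - <<'E'
from h import *
env.read_state()
a,_,T,K=grab("scene");b,P,_,_=grab("top")
st=env.read_state();print(st['time_s'],st['position'],st['ft_force'],st['moment'])
rel((.4552,.0938,.083),165.3)
s=cv2.resize(a[140:240,200:320],(600,500),interpolation=cv2.INTER_CUBIC)
save(s,"s4.png")
E
```

```text
7.85 [0.45620652 0.09369353 0.08515453] [-0.16801748  0.07520297 -0.83239698] [-0.00946743  0.03804687  0.0149154 ]
[ 0.002  -0.0003  0.0043] [0.     0.0001 0.0004]
```

View pics/s4.png

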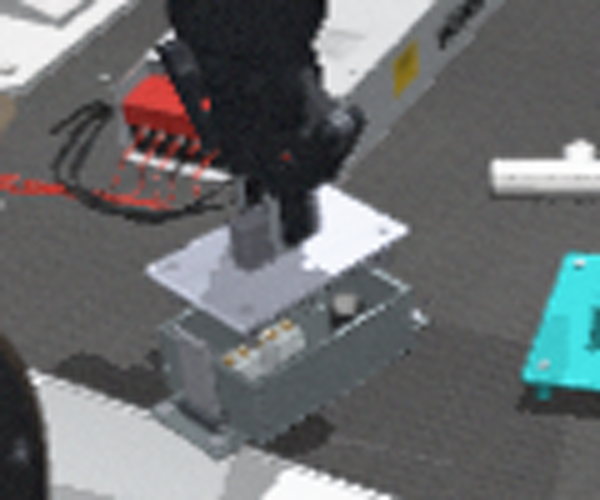

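The scene crop shows the plate at (150–408, 190–330) hovering squarely over the box rim, edges parallel. Lowering gently so the legs enter.

Emit:
send_rows(
  series=[
    [[0.001, 0, 0.008], [0, 0, 0], 0],
    [[0.001, 0, 0.014], [0, 0, 0], 0],
    [[0.001, 0, 0.02], [0, 0, 0], 0],
    [[0.001, 0, 0.025], [0, 0, 0], 0],
    [[0.001, 0, 0.03], [0, 0, 0], 0],
    [[0.001, 0, 0.034], [0, 0, 0], 0],
    [[0.001, 0, 0.034], [0, 0, 0], 0],
  ],
)

```text
time_s: 8.43
position: [0.455, 0.0937, 0.0671]
eef_rot: [0.126, 0.992, -0.0, -0.0]
ft_force: [-0.5, -0.1, -1.0]
finger_gap: 0.0132
grasp_force: 59.5
```

Emit:
send_rows(
  series=[
    [[0, 0, 0.004], [0, 0, 0], 0],
    [[0, 0, 0.008], [0, 0, 0], 0],
    [[0, 0, 0.008], [0, 0, 0], 0],
    [[0, 0, 0.008], [0, 0, 0], 0],
  ],
)

```text
time_s: 8.77
position: [0.4552, 0.0937, 0.0634]
eef_rot: [0.126, 0.992, -0.0, -0.0]
ft_force: [-0.8, 0.2, -0.9]
finger_gap: 0.0127
grasp_force: 59.5
```

Legs are in at zero force. Pressing now in small steps.

Emit:
send_rows(
  series=[
    [[0, 0, 0.003], [0, 0, 0], 0],
    [[0, 0, 0.006], [0, 0, 0], 0],
    [[0, 0, 0.008], [0, 0, 0], 0],
    [[0, 0, 0.01], [0, 0, 0], 0],
    [[0, 0, 0.01], [0, 0, 0], 0],
  ],
)

```text
time_s: 9.18
position: [0.4554, 0.0938, 0.0586]
eef_rot: [0.126, 0.992, 0.0, 0.0]
ft_force: [-1.2, 1.8, 1.5]
finger_gap: 0.0125
grasp_force: 59.9
```

Emit:
send_rows(
  series=[
    [[0, 0, 0.002], [0, 0, 0], 0],
    [[0, 0, 0.003], [0, 0, 0], 0],
    [[0, 0, 0.003], [0, 0, 0], 0],
  ],
)

```text
time_s: 9.43
position: [0.4551, 0.0938, 0.0568]
eef_rot: [0.126, 0.992, -0.0, -0.0]
ft_force: [-0.1, 0.2, -3.6]
finger_gap: 0.0129
grasp_force: 59.2
```

Emit:
send_rows(
  series=[
    [[0, 0, 0.002], [0, 0, 0], 0],
    [[0, 0, 0.003], [0, 0, 0], 0],
    [[0, 0, 0.003], [0, 0, 0], 0],
  ],
)

```text
time_s: 9.68
position: [0.4549, 0.0937, 0.0552]
eef_rot: [0.126, 0.992, -0.0, -0.0]
ft_force: [0.3, 0.6, -11.2]
finger_gap: 0.0126
grasp_force: 58.4
```

Emit:
send_rows(
  series=[
    [[0, 0, 0.002], [0, 0, 0], 0],
    [[0, 0, 0.004], [0, 0, 0], 0],
    [[0, 0, 0.004], [0, 0, 0], 0],
  ],
)

```text
time_s: 9.93
position: [0.4554, 0.0938, 0.0535]
eef_rot: [0.126, 0.992, 0.0, 0.0]
ft_force: [0.6, 0.1, 0.0]
finger_gap: 0.0126
grasp_force: 59.7
```

Emit:
send_rows(
  series=[
    [[0, 0, 0.002], [0, 0, 0], 0],
    [[0, 0, 0.003], [0, 0, 0], 0],
    [[0, 0, 0.003], [0, 0, 0], 0],
  ],
)

```text
time_s: 10.18
position: [0.4554, 0.0938, 0.052]
eef_rot: [0.126, 0.992, 0.0, 0.0]
ft_force: [0.1, -0.2, -0.3]
finger_gap: 0.0134
grasp_force: 59.7
```

Emit:
send_rows(
  series=[
    [[0, 0, 0.001], [0, 0, 0], 0],
    [[0, 0, 0.001], [0, 0, 0], 0],
    [[0, 0, 0.001], [0, 0, 0], 0],
  ],
)

```text
time_s: 10.43
position: [0.4554, 0.0938, 0.0519]
eef_rot: [0.126, 0.992, 0.0, 0.0]
ft_force: [-1.7, -1.1, 7.9]
finger_gap: 0.0126
grasp_force: 61.0
```

Emit:
send_rows(
  series=[
    [[0, 0, 0.001], [0, 0, 0], 0],
    [[0, 0, 0.001], [0, 0, 0], 0],
    [[0, 0, 0.001], [0, 0, 0], 0],
  ],
)

```text
time_s: 10.68
position: [0.4554, 0.0938, 0.0519]
eef_rot: [0.126, 0.992, 0.0, 0.0]
ft_force: [-4.4, -1.7, 22.6]
finger_gap: 0.0131
grasp_force: 63.1
```

Emit:
send_rows(
  series=[
    [[0, 0, 0.001], [0, 0, 0], 0],
    [[0, 0, 0.001], [0, 0, 0], 0],
    [[0, 0, 0.001], [0, 0, 0], 0],
  ],
)

```text
time_s: 10.93
position: [0.4554, 0.0938, 0.0518]
eef_rot: [0.126, 0.992, 0.0, 0.0]
ft_force: [-7.4, -1.2, 39.0]
finger_gap: 0.0126
grasp_force: 65.3
```

Home at z=0.0518 with stiff contact. I'll ease back to about 13 N.

Emit:
send_rows(
  series=[
    [[0, 0, -0.0017], [0, 0, 0], 0],
    [[0, 0, -0.0017], [0, 0, 0], 0],
    [[0, 0, -0.0017], [0, 0, 0], 0],
  ],
)

```text
time_s: 11.18
position: [0.4555, 0.0938, 0.0519]
eef_rot: [0.126, 0.992, 0.0, 0.0]
ft_force: [-2.7, -1.4, 15.8]
finger_gap: 0.0128
grasp_force: 62.3
```

```bash
python3 - <<'E'
from h import *
a,_,_,_=grab("scene");b,P,_,_=grab("top")
for _ in range(4):
    st=env.read_state();print(st['time_s'],st['position'],st['ft_force']);snapshot("top")
save(cv2.resize(a[140:240,200:320],(600,500),interpolation=cv2.INTER_CUBIC),"s5.png")
q=P[214:272,246:285].reshape(-1,3)
E
```

```text
11.2833 [0.45555826 0.09379164 0.05187318] [-2.38854284e+00  6.61434618e-03  1.68833952e+01]
11.3333 [0.45555815 0.09380614 0.05188104] [-3.57020061  0.01834935 16.58910946]
11.3833 [0.45554365 0.0938009  0.05186641] [-3.22580194 -0.33627411 17.47526104]
11.4333 [0.45555674 0.09380995 0.05186929] [-2.48261985 -1.48504373 16.94479546]
```

View pics/s5.png

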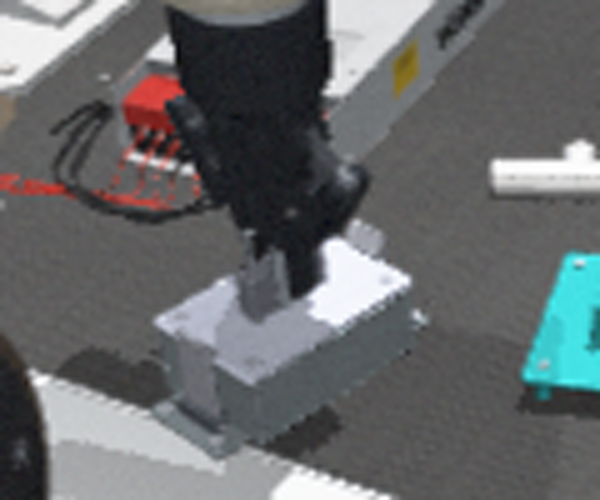

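The crop shows the plate flush on the rim (160–410, 240–385) with the far clip's top showing at (365,238). I'll check both clips against the depth from before.

```bash
python3 - <<'E'
from h import *
Rb=down(165.3)[:2,:2]; Rb=np.array([[np.cos(np.radians(165.3)),-np.sin(np.radians(165.3))],[np.sin(np.radians(165.3)),np.cos(np.radians(165.3))]])
def ana(P,l):
    p=P.reshape(-1,3);b=(p[:,:2]-[.4544,.0942])@Rb
    for s in(1,-1):
        m=(abs(b[:,1])<.011)&(s*b[:,0]>.047)&(s*b[:,0]<.075)&(p[:,2]>.049)&(p[:,2]<.066)
        print(l,s,m.sum(),np.round(np.c_[b[m,0],p[m,2]][np.argsort(b[m,0])]*1000,1)[::max(1,m.sum()//8)].tolist())
for n in("top","scene"):
    ana(np.load(n+"0.npz")["P"],n+" before");ana(grab(n)[1],n+" now")
E
```

```text
top before 1 25 [[56.0, 51.6], [56.7, 54.1], [57.2, 53.2], [59.1, 54.4], [59.6, 55.3], [60.2, 58.0], [62.0, 55.7], [62.8, 58.3], [63.3, 60.2]]
top before -1 25 [[-61.7, 58.2], [-60.1, 64.2], [-58.9, 56.4], [-58.7, 56.7], [-57.0, 53.0], [-56.4, 58.7], [-55.9, 57.1], [-54.3, 51.3], [-53.7, 53.8]]
top now 1 0 []
top now -1 0 []
scene before 1 18 [[59.8, 49.7], [60.0, 52.7], [60.2, 56.0], [60.6, 55.6], [60.7, 49.6], [61.8, 54.1], [62.3, 56.7], [62.5, 57.3], [62.7, 61.1]]
scene before -1 29 [[-62.1, 59.7], [-60.9, 56.0], [-59.5, 58.6], [-59.1, 59.8], [-58.7, 54.5], [-58.5, 55.1], [-56.5, 53.9], [-56.0, 55.9], [-55.6, 52.9], [-54.4, 50.4]]
scene now 1 20 [[51.0, 49.4], [59.8, 50.1], [60.6, 57.0], [60.8, 55.0], [60.9, 61.0], [61.2, 60.3], [61.3, 50.8], [61.3, 59.3], [61.4, 53.2], [61.9, 56.1]]
scene now -1 31 [[-62.3, 58.2], [-61.0, 59.3], [-60.4, 61.5], [-59.4, 57.6], [-58.5, 57.8], [-57.8, 54.0], [-57.2, 54.3], [-56.3, 51.8], [-55.4, 54.3], [-54.2, 52.5], [-48.5, 49.1]]
```

Both clips are back at their rest positions over the plate. Easing the push to about 11 N.

Emit:
send_rows(
  series=[
    [[0, 0, -0.0004], [0, 0, 0], 0],
    [[0, 0, -0.0004], [0, 0, 0], 0],
    [[0, 0, -0.0004], [0, 0, 0], 0],
  ],
)

```text
time_s: 11.83
position: [0.4556, 0.0938, 0.0519]
eef_rot: [0.126, 0.992, 0.0, 0.0]
ft_force: [-1.9, 0.1, 10.9]
finger_gap: 0.0127
grasp_force: 61.2
```

```bash
python3 - <<'E'
from h import *
f=[]
for _ in range(5): snapshot("top");f.append(env.read_state()["ft_force"][2])
print(np.round(f,1))
if 8<min(f) and max(f)<20: print(env.close_job())
E
```

```text
[11.5 10.7 10.5 11.6 11. ]
the job is handed in; nothing more can be done
None
```

The cover is seated on the box with both clips back over its ends, and I handed the job in with the arm still pressing down at about 11 N; nothing else on the bench was touched, and no verdict was returned.

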